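Clear the router corner, dock the spare battery, put everything back

ROBOT

A 6-joint arm with a two-finger parallel gripper is mounted at the origin on the work surface. World frame = base frame: x ahead of the robot, y to its left, z up, the work surface at z = 0. Lengths are in m, angles in rad, forces in N, time in s.
With the tool pointing down it reaches from about 0.35 to 0.975 m from the base axis. Payload 7.1 kg.
Tool frame: the origin (TCP) lies midway between the tips of the shut fingers; the grasp point (between the pads) lies 19 mm behind it; z points along the fingers, y is the line along which they close (so a half turn about z gives the same grasp; the last joint's range is limited). The gripper opens to 88 mm and grips with 3 to 60 N. Pads are 20 mm wide; open, the fingers measure 115 mm over their backs; the gripper's body (75 mm by 178 mm) begins 61 mm behind the grasp point.
Start: joints at [-1.359, 0.423, 1.63, -0, 1.089, -0.019], TCP at [0.143, -0.608, 0.223] pointing down, gripper open.
Joint ranges: [-3, 3], [-0.9, 2.11], [0.09, 2.58], [-1.31, 4.45], [0.11, 2.69], [-2.54, 2.54]. Speed limits (rad/s): [2.39, 2.39, 3.01, 3.14, 3.14, 3.14].

INTERFACE

Orientations are given as a rotation vector (axis times angle).
In Python, from station import get_obs, optics, workorder, nets gives the robot as it stands. The module is installed in compiled form; this text tells all that it offers.
- The arm moves only by the tool send_rows, never from a script. Its argument "moves" is one flat list of numbers, 4 for each row, row after row: the shift along the tool's x, y, z in mm, then the turn about the tool's z in degrees. In form: [x, y, z, yaw, x, y, z, yaw, ...]. A call has 1 to 10 rows; each row is the pose to reach, as a shift and turn from the pose commanded when the call began, along the tool's axes at that moment; what a row does not reach only later rows make up. A row lasts 1/12 s, in which the tool goes at most 41.7 mm and 7.16 degrees, less where a joint would pass 70% of its speed; a pose out of reach is approached as far as the arm can. A call with a gripper value outside its range is refused whole. "claw" is the opening, from 0 (shut) to 1 (fully open), set as the call begins (left out, the last holds). The fingers move at their own pace and stop on an object; "squeeze" is the grip in N (left out, the last holds). Time passes only in rows, so rows that repeat a pose let the fingers close. It gives the time, the measured TCP pose, the force, the opening and the grip force at its end, in the units of the state.
- get_obs(): the state, without advancing time (a new reading comes with each control period).
- optics.camera(name): name is "side" or "top" or "wrist"; returns the picture (420x560x3 uint8, red, green, blue); there is no depth.
- optics.calibration(name): a dict with "fx", "fy", "cx", "cy" (pixels), "xyz" and "attitude" of the camera in the world; the wrist camera has in their place "T_tool_cam" (4x4, takes a point from camera to tool coordinates, whose origin is the TCP and whose axes are the flange's). Camera axes: x right, y down, z forward; pixel columns grow to the right and rows downward; lengths in m; the calibration is good to about 2 mm. A picture is of the moment at which its call begins: read the wrist's pose just before it. calibration takes no time and is no camera call.
- workorder.close_job(): hands the job in; it is judged then, once.
Trained networks look in the newest picture that a camera, given by its name, has taken for a name from the list of things; names that differ only in an ending like _2 or _b are one class to them, and where a whole thing is asked for, a point or a joint stands for the part that bears it (a point fixed in the world has none). Each returns a list of dicts, best first, with "conf" (0 to 1); they miss things now and then, are a little off and sometimes report something else, mostly with a low value. They report only what shows in the picture. A call takes as long as a camera call. They do not tell look-alikes from the thing itself.
- nets.find_in(camera, label): "rect" ([left, top, width, height] in pixels, round what is visible of it).
- nets.outline_of(camera, label): "pixels" (420x560 bool, what is visible of it) and "rect" ([left, top, width, height] in pixels, round what is visible of it).
- nets.landmark_of(camera, label): "position" ([column, row] in pixels: a listed point, or the origin of a listed thing).
The state is a dict: "time": time; "joints": joint angles; "joint_vel": joint speeds; "joint_torque": joint torques, N m; "tcp_pos": TCP position; "eef_rot": TCP orientation; "ft_force": force on the tool from outside, world axes, zero at the start; "wrist_torque": the same for the moment, N m; "finger_gap": opening from 0.0 (shut) to 1.0 (fully open); "grasp_force": force on a finger pad.
Only numpy, scipy, OpenCV 4.12 (cv2) and the standard library are available. Lean on these libraries where they do the work, as an engineer would, in place of code of your own. Each camera call takes 0.05 s, during which the arm holds its last target. There are 200 camera calls.

TASK

First move the speaker, the clock and the Wi-Fi repeater that crowd the router's battery pack off to the grey felt mat, all three standing upright there, before you touch the battery. Then lay the battery pack flat in the charging tray, and only after that put each of the three back upright in the middle of its own cork coaster (speaker on the round one, clock on the square one, repeater on the oblong one), clock and repeater square with their coasters. Tip none of the three over, and leave the little white power adapter among them where it lies.

Things in the scene. Friction and masses are not known exactly. Their poses are not given: they have to be found in the camera images.
- speaker: round grey fabric desk speaker, an upright cylinder 62 mm in diameter and 105 mm tall; starts standing on the round coaster. Origin: centre of its underside, z up along its axis.
- clock: wooden desk clock, an upright block of square section 56 x 56 mm, 115 mm tall, with a white dial on one side; starts on the square coaster. Origin: centre of its underside, z up, x and y square to its sides (the dial looks to -x).
- repeater: black Wi-Fi repeater like a small upright router: a slab 34 mm thick (its x) and 66 mm wide (its y), 110 mm tall in all, on a foot 48 mm (x) by 66 mm (y) and 8 mm high; starts on the oblong coaster. Origin: centre of the underside of the foot, z up.
- battery: grey router battery pack lying flat on the desk between the three upright things, with a flat black network switch (28 mm high, fixed) beyond its end: 100 mm long (its x), 46 mm wide (its y), 30 mm high, with a brass contact on its +x end. Either end may go first into the tray. Origin: centre of its underside, z up.
- coaster_round: round cork coaster, 86 mm in diameter, 4 mm thick, stuck to the desk: the speaker's place. Origin: centre of its underside (on the desk), z up; x and y have no visible meaning.
- coaster_square: square cork coaster, 78 x 78 mm, 4 mm thick, stuck to the desk: the clock's place. Origin: centre of its underside, z up, x and y along its sides.
- coaster_oblong: oblong cork coaster, 64 mm (its x) by 88 mm (its y), 4 mm thick, stuck to the desk: the repeater's place. Origin: centre of its underside, z up.
- side_mat: grey felt mat, 300 mm (its x) by 150 mm (its y), 3 mm thick, stuck to the desk on the left or right side: the side area, empty at the start. Origin: centre of its underside, z up.
- charge_tray: grey open charging tray, fixed to the desk left or right, across from the mat: outside 126 mm (its x) by 70 mm (its y), 12 mm high, walls 4 mm thick, inside 118 x 62 mm, floor about 4 mm above the desk. Origin: centre of its underside, z up.
- plug: small white plug-in power adapter, a rounded block 36 x 36 mm, 26 mm high, lying loose on the desk among the three upright things, on their left front: a bystander. Origin: centre of its underside, z up.
Things that resemble listed ones, but are neither listed nor needed, are in the scene too. Leave any blue or orange look-alike of the speaker alone.

How it is judged:
By the outcome, as a careful person would: the job done as asked, in the order asked, and still so for the second after the job is handed in, with the robot touching nothing.
It also fails if it takes over 144 s, if anything falls off the work surface, if the arm or the gripper's body presses on something with over 40 N, if the wrist force passes 120 N, or if a joint passes its speed limit or range.

## Working session

There is one attempt and no reset: what is moved stays moved. The work goes in short steps, Python scripts to look and compute and a tool call to move; the robot and the scene stay as the last step left them, time stands still between calls to the robot, and variables do not carry over. Pictures are saved under pics/ and viewed, at most 14 in all, crops included, and the job is handed in when it is done.

Besides the shell and the picture viewer there is one more tool, called after "Request:" as name(argument=value, ...) on one line, values as JSON. send_rows: Moves the arm, as the interface text tells. Its arguments: {"type":"object","properties":{"moves":{"type":"array"},"claw":{"type":"number"},"squeeze":{"type":"number"}},"required":["moves"]}

```bash
mkdir -p pics; cat > h.py <<'E'
import numpy as np, cv2
from scipy.spatial.transform import Rotation as R
from station import get_obs, optics, workorder, nets
def cam(name):
    c=optics.calibration(name)
    K=np.array([[c['fx'],0,c['cx']],[0,c['fy'],c['cy']],[0,0,1]])
    if 'xyz' in c:
        T=np.eye(4);a=np.array(c['attitude'])
        T[:3,:3]=a if a.shape==(3,3) else R.from_rotvec(a).as_matrix(); T[:3,3]=c['xyz']
    else:
        o=get_obs();B=np.eye(4);B[:3,:3]=R.from_rotvec(o['eef_rot']).as_matrix();B[:3,3]=o['tcp_pos'];T=B@np.array(c['T_tool_cam'])
    return K,T
def ray(K,T,px,z):
    d=T[:3,:3]@np.linalg.inv(K)@np.array([px[0],px[1],1.]);o=T[:3,3];return o+d*(z-o[2])/d[2]
def proj(K,T,p):
    q=(np.asarray(p,float)-T[:3,3])@T[:3,:3];q=q@K.T;return q[...,:2]/q[...,2:]
def save(n,f):
    im=optics.camera(n);cv2.imwrite('pics/'+f,im[...,::-1]);return im
E
python3 - <<'E'
from h import *
o=get_obs();print({k:np.round(v,3) for k,v in o.items()})
a=save('top','top0.png');b=save('side','side0.png')
for n in('top','side','wrist'):
    print(n,optics.calibration(n))
cv2.imwrite('pics/t.png',cv2.resize(a[...,::-1],(784,588),interpolation=cv2.INTER_CUBIC))
K,T=cam('top')
for l in 'speaker clock repeater battery coaster_round coaster_square coaster_oblong side_mat charge_tray plug'.split():
    for n in('top','side'):
        K,T=cam(n)
        for d in nets.landmark_of(n,l)[:3]:print(l,n,round(d['conf'],2),np.round(d['position'],1),np.round(ray(K,T,d['position'],0.0),3))
E
```

```text
{'time': np.float64(0.0), 'joints': array([-1.359,  0.424,  1.631,  0.   ,  1.089, -0.019]), 'joint_vel': array([ 0.001, -0.001, -0.001, -0.002, -0.001, -0.   ]), 'joint_torque': array([ 1.0000e-03, -5.4462e+01, -2.7367e+01,  6.4000e-02,  2.3000e-02,
       -0.0000e+00]), 'tcp_pos': array([ 0.143, -0.608,  0.222]), 'eef_rot': array([-3.119, -0.362,  0.   ]), 'ft_force': array([ 0.686,  1.054, -0.504]), 'wrist_torque': array([-0.043,  0.021,  0.023]), 'grasp_force': np.float64(0.0), 'finger_gap': np.float64(1.001)}
top {'fx': 470.0272623911206, 'fy': 470.0272623911206, 'cx': 277.7701801279081, 'cy': 201.06460093255322, 'xyz': array([ 0.37458503, -0.00410312,  0.96055856]), 'attitude': array([-2.19836501,  2.13836529, -0.09100883])}
side {'fx': 546.0034263355307, 'fy': 546.0034263355307, 'cx': 281.98165088407234, 'cy': 203.2457091101073, 'xyz': array([ 0.28676096, -0.7759468 ,  0.81129175]), 'attitude': array([-2.33453872,  0.28130968, -0.11014603])}
wrist {'fx': 290.38758244296776, 'fy': 290.38758244296776, 'cx': 279.5673959857986, 'cy': 212.17125717766675, 'T_tool_cam': array([[-1.73
[... 1212 characters left out ...]
 side 0.66 [338.5 232.1] [ 0.567 -0.082  0.   ]
coaster_oblong top 0.93 [239.1 157.8] [0.553 0.089 0.   ]
coaster_oblong side 0.63 [313.3 180.2] [0.56  0.079 0.   ]
side_mat top 0.67 [118.6 174.2] [0.512 0.338 0.   ]
side_mat top 0.52 [220.5 209.5] [0.444 0.124 0.   ]
side_mat top 0.23 [278.9 151. ] [0.569 0.007 0.   ]
side_mat side 0.67 [266.4 118.2] [0.51  0.331 0.   ]
charge_tray top 0.59 [429.8 180.9] [ 0.515 -0.304  0.   ]
charge_tray top 0.25 [281.  211.1] [ 0.444 -0.     0.   ]
charge_tray top 0.21 [216.2 205.9] [0.451 0.133 0.   ]
charge_tray side 0.97 [349.9 331.1] [ 0.516 -0.305 -0.   ]
plug top 0.85 [218.2 204.9] [0.454 0.129 0.   ]
plug side 0.42 [261.2 174. ] [0.453 0.127 0.   ]
```

View pics/t.png

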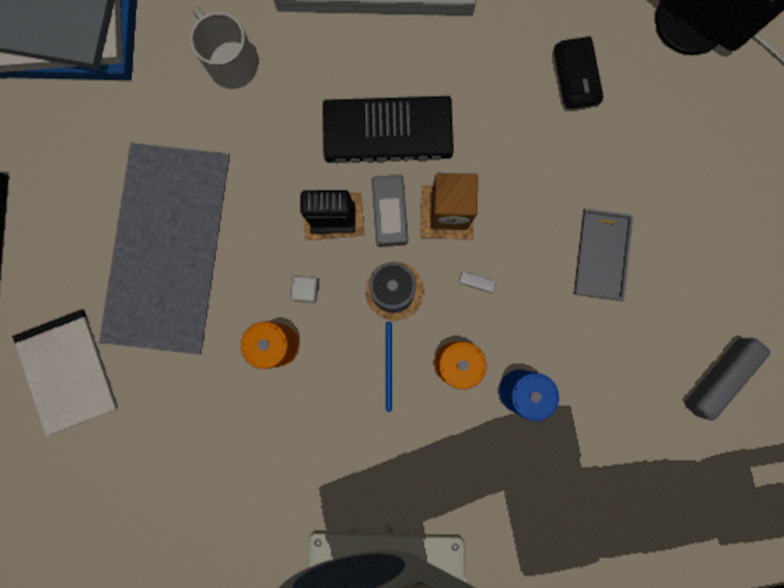

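View pics/side0.png

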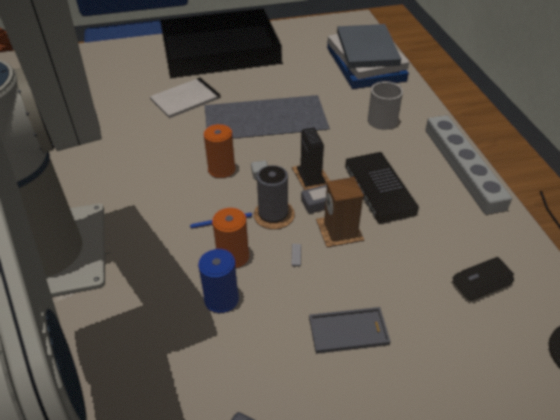

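Top view (784 px scale): mat at the left (165,250), with repeater (327,210), battery (390,210), clock (455,200), speaker (393,285), plug (305,288) and tray (603,255). The two orange cans and the blue one are look-alikes. Next I fit silhouettes in both views.

```bash
cat >> h.py <<'E'
from scipy.optimize import minimize
def box(x,y,z0,z1):
    return np.array([[a*x/2,b*y/2,c] for a in(-1,1) for b in(-1,1) for c in(z0,z1)])
def cyl(r,z0,z1):
    t=np.arange(0,2*np.pi,.2);return np.array([[r*np.cos(a),r*np.sin(a),c] for a in t for c in(z0,z1)])
M=dict(speaker=[cyl(.031,0,.105)],clock=[box(.056,.056,0,.115)],repeater=[box(.034,.066,0,.110),box(.048,.066,0,.008)],battery=[box(.1,.046,0,.03)],
 coaster_round=[cyl(.043,0,.004)],coaster_square=[box(.078,.078,0,.004)],coaster_oblong=[box(.064,.088,0,.004)],side_mat=[box(.3,.15,0,.003)],charge_tray=[box(.126,.07,0,.012)],plug=[box(.036,.036,0,.026)])
S=4
def render(K,T,parts,p,z):
    m=np.zeros((420*S,560*S),np.uint8);c,s=np.cos(p[2]),np.sin(p[2])
    for q in parts:
        w=q@np.array([[c,s,0],[-s,c,0],[0,0,1]])+[p[0],p[1],z]
        h=cv2.convexHull((proj(K,T,w)*S+S/2).round().astype(np.int32));cv2.fillConvexPoly(m,h,1)
    return m
def fit(label,masks,p0,z=0.,occ={}):
    """masks {cam:(K,T,bool mask)}; occ {cam: bool of pixels to ignore}"""
    big={n:(K,T,cv2.resize(m.astype(np.float32),(560*S,420*S),interpolation=cv2.INTER_LINEAR)>.5) for n,(K,T,m) in masks.items()}
    oc={n:np.kron(o.astype(np.uint8),np.ones((S,S),np.uint8))>0 for n,o in occ.items()}
    def cost(p):
        t=0
        for n,(K,T,m) in big.items():
            r=render(K,T,M[label],p,z)>0
            if n in oc: r=r&~oc[n]; m=m&~oc[n]
            t+=1-(r&m).sum()/max(1,(r|m).sum())
        return t/len(big)
    best=None
    for dy in (0.,.2,-.2):
        q=np.array(p0)+[0,0,dy]
        r=minimize(cost,q,method='Nelder-Mead',options=dict(initial_simplex=np.array([q,q+[.008,0,0],q+[0,.008,0],q+[0,0,.1]]),xatol=2e-4,fatol=1e-4,maxiter=90))
        if best is None or r.fun<best.fun:best=r
        if label in('speaker','coaster_round'):break
    return best.x,best.fun
def getmask(n,label,p0,z,any_=False):
    K,T=cam(n);u=proj(K,T,[p0[0],p0[1],z+M[label][0][:,2].max()/2])
    c=[]
    for d in nets.outline_of(n,label):
        v=np.argwhere(d['pixels']).mean(0)[::-1]
        if np.hypot(*(v-u))<30:c.append(d)
    return (K,T,c[0]['pixels']) if c else None
E
cat > f0.py <<'E'
from h import *
for n in('top','side'):optics.camera(n)
P0=dict(speaker=(.455,.004,0),clock=(.569,-.08,0),repeater=(.563,.092,0),battery=(.571,.003,0),side_mat=(.511,.334,0),charge_tray=(.515,-.304,0),plug=(.454,.128,0))
for l,p in P0.items():
    z=.004 if l in('speaker','clock','repeater') else 0
    m={n:getmask(n,l,p,z) for n in('top','side')};m={k:v for k,v in m.items() if v}
    for use in ([m] + [{k:m[k]} for k in m]):
        if not use: continue
        x,f=fit(l,use,p,z);print(l,list(use),np.round(x,4),'deg',round(np.degrees(x[2]),1),'cost',round(f,3))
E
python3 f0.py
```

```text
speaker ['top', 'side'] [0.4497 0.002  0.1276] deg 7.3 cost 0.045
speaker ['top'] [0.4494 0.0023 0.0386] deg 2.2 cost 0.045
speaker ['side'] [ 0.4493 -0.0008  0.1588] deg 9.1 cost 0.029
clock ['top'] [ 0.5705 -0.0771 -0.0047] deg -0.3 cost 0.044
clock ['top'] [ 0.5705 -0.0771 -0.0047] deg -0.3 cost 0.044
repeater ['top', 'side'] [0.5557 0.0933 0.0018] deg 0.1 cost 0.071
repeater ['top'] [0.556  0.0946 0.0469] deg 2.7 cost 0.066
repeater ['side'] [ 0.5547  0.0907 -0.016 ] deg -0.9 cost 0.054
battery ['top', 'side'] [0.5665 0.0103 0.0914] deg 5.2 cost 0.317
battery ['top'] [0.5666 0.0101 0.1055] deg 6.0 cost 0.058
battery ['side'] [0.5421 0.0196 1.2765] deg 73.1 cost 0.476
side_mat ['top', 'side'] [ 0.5066  0.3391 -0.0875] deg -5.0 cost 0.073
side_mat ['top'] [ 0.5068  0.3394 -0.0853] deg -4.9 cost 0.019
side_mat ['side'] [ 0.5057  0.3374 -0.0918] deg -5.3 cost 0.123
charge_tray ['top', 'side'] [ 0.5115 -0.3041 -0.1125] deg -6.4 cost 0.032
charge_tray ['top'] [ 0.5115 -0.3034 -0.1174] deg -6.7 cost 0.037
charge_tray ['side'] [ 0.5115 -0.3046 -0.1188] deg -6.8 cost 0.021
plug ['top', 'side'] [ 0.4491  0.1303 -0.0415] deg -2.4 cost 0.302
plug ['top'] [ 0.4493  0.1297 -0.07  ] deg -4.0 cost 0.071
plug ['side'] [ 0.4463  0.1301 -0.1867] deg -10.7 cost 0.472
```

```bash
cat >> h.py <<'E'
def go(*targets):
    """print shift (mm, deg) from current pose to each (x,y,z,yaw): yaw = world angle of tool x, mod 180"""
    o=get_obs();B=R.from_rotvec(o['eef_rot']).as_matrix();y0=np.degrees(np.arctan2(B[1,0],B[0,0]))
    print('t',round(float(o['time']),2),'tcp',np.round(o['tcp_pos'],4),'yaw',round(y0,1),'gap',round(float(o['finger_gap']),3),'j1,6',np.round(o['joints'][[0,5]],2),'tilt',np.round(B[2],3))
    F=R.from_euler('z',y0,degrees=True).as_matrix()@np.diag([1,-1,-1])
    for t in targets:
        d=F.T@(np.array(t[:3])-o['tcp_pos'])*1000;a=-((t[3]-y0+90)%180-90)
        print('  ->',t,'shift',np.round(d,1),'turn',round(a,1))
E
python3 -c "
from h import *
go((.4495,.001,.19,90),(.4495,.001,.066,90))"
```

```text
t 1.9 tcp [ 0.143  -0.6084  0.2227] yaw 13.2 gap 1.002 j1,6 [-1.36 -0.02] tilt [ 0.  0. -1.]
  -> (0.4495, 0.001, 0.19, 90) shift [ 437.8 -523.1   32.7] turn -76.8
  -> (0.4495, 0.001, 0.066, 90) shift [ 437.8 -523.1  156.7] turn -76.8
```

Request:
send_rows(moves=[438,-523,20,-77,438,-523,20,-77,438,-523,20,-77,438,-523,20,-77,438,-523,20,-77,438,-523,20,-77,438,-523,20,-77,438,-523,20,-77,438,-523,20,-77,438,-523,20,-77], claw=1, squeeze=25)

```text
time: 2.73
tcp_pos: [0.3308, -0.2347, 0.2107]
eef_rot: [2.312, 2.125, 0.0]
ft_force: [2.0, -0.4, -0.7]
finger_gap: 1.001
grasp_force: 0.0
```

```bash
python3 -c "
from h import *
go((.4495,.001,.20,90))"
```

```text
t 2.73 tcp [ 0.3308 -0.2347  0.2107] yaw 85.2 gap 1.001 j1,6 [-0.65 -0.56] tilt [-0.     0.001 -1.   ]
  -> (0.4495, 0.001, 0.2, 90) shift [244.9  98.5  10.7] turn -4.8
```

Request:
send_rows(moves=[235,96,10,-5,235,96,10,-5,235,96,10,-5,235,96,10,-5,235,96,10,-5,235,96,10,-5,235,96,10,-5,235,96,10,-5])

```text
time: 3.4
tcp_pos: [0.4478, -0.009, 0.2005]
eef_rot: [2.219, 2.223, 0.0]
ft_force: [0.5, -0.0, 0.2]
finger_gap: 0.999
grasp_force: 0.0
```

```bash
python3 - <<'E'
from h import *
im=save('wrist','w1.png')
K,T=cam('wrist')
P=(.4495,.001,0)
d=[ (d['conf'],d['pixels']) for d in nets.outline_of('wrist','speaker')]
for c,m in d:
    ys,xs=np.nonzero(m);print(c,xs.min(),xs.max(),ys.min(),ys.max(),ray(K,T,(xs.mean(),ys.mean()),.109).round(3))
    if m.sum()>3000:print('fit',fit('speaker',{'w':(K,T,m)},P,.004))
go((.4495,.001,.066,90))
E
```

```text
0.96 249 316 160 236 [0.449 0.005 0.109]
fit (array([4.48926662e-01, 1.75621629e-04, 4.20799966e-02]), np.float64(0.0323408703137249))
0.95 155 199 335 381 [ 0.337 -0.168  0.109]
0.85 139 236 0 68 [0.381 0.14  0.109]
fit (array([0.4495, 0.001 , 0.    ]), np.float64(1.0))
0.64 159 229 231 303 [ 0.378 -0.058  0.109]
0.18 282 366 358 370 [ 0.488 -0.177  0.109]
t 3.5 tcp [ 0.4465 -0.0112  0.2003] yaw 89.9 gap 1.0 j1,6 [-0.05 -0.05] tilt [-0.    -0.001 -1.   ]
  -> (0.4495, 0.001, 0.066, 90) shift [ 12.2   3.  134.3] turn -0.1
```

View pics/w1.png

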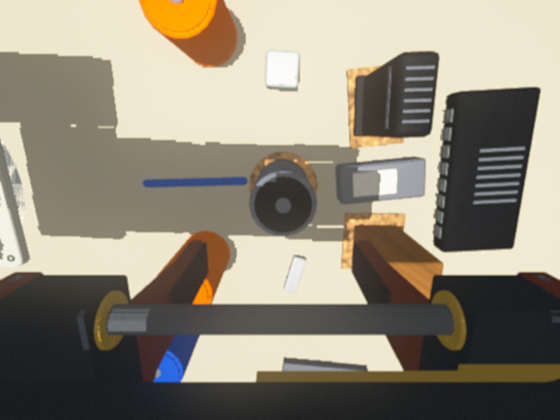

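Wrist view: the speaker's top is at (283,205), upright, with the fingers straddling it. The wrist fit (0.449, 0.000) agrees with the fixed cameras. I grasp it now.

Request:
send_rows(moves=[12,2.5,20,0,12,2.5,50,0,12,2.5,85,0,12,2.5,115,0,12,2.5,134,0,12,2.5,134,0,12,2.5,134,0])

```text
time: 4.08
tcp_pos: [0.4485, -0.0004, 0.0662]
eef_rot: [-2.226, -2.214, 0.003]
ft_force: [0.4, 0.9, 0.0]
finger_gap: 1.0
grasp_force: 0.0
```

Request:
send_rows(moves=[0,0,0,0,0,0,0,0,0,0,0,0,0,0,0,0,0,0,0,0,0,0,0,0,0,0,0,0,0,0,0,0], claw=0, squeeze=25)

```text
time: 4.75
tcp_pos: [0.4504, 0.001, 0.0674]
eef_rot: [2.223, 2.218, 0.002]
ft_force: [-0.2, -1.4, 8.5]
finger_gap: 0.701
grasp_force: 25.0
```

```bash
python3 -c "
from h import *
print(get_obs()['grasp_force'])
go((.4495,.001,.2,90),(.407,.346,.2,90))"
```

```text
24.999836164643057
t 4.75 tcp [0.4504 0.001  0.0674] yaw 89.9 gap 0.701 j1,6 [-0.02 -0.02] tilt [-0.     0.002 -1.   ]
  -> (0.4495, 0.001, 0.2, 90) shift [  -0.    -0.9 -132.6] turn -0.1
  -> (0.407, 0.346, 0.2, 90) shift [ 344.9  -44.2 -132.6] turn -0.1
```

Request:
send_rows(moves=[0,0,-30,0,0,0,-70,0,0,0,-110,0,0,0,-140,0,30,-4,-140,0,70,-9,-140,0,110,-14,-140,0,150,-19,-140,0,190,-24,-140,0,230,-29,-140,0])

```text
time: 5.58
tcp_pos: [0.4199, 0.2327, 0.2063]
eef_rot: [-2.224, -2.218, 0.001]
ft_force: [0.9, -0.2, -3.6]
finger_gap: 0.699
grasp_force: 25.0
```

Request:
send_rows(moves=[40,-5,0,0,80,-10,0,0,115,-15,0,0,115,-15,0,0,115,-15,30,0,115,-15,70,0,115,-15,105,0,115,-15,130,0,115,-15,130,0,115,-15,130,0])

```text
time: 6.42
tcp_pos: [0.4054, 0.3451, 0.0754]
eef_rot: [-2.224, -2.218, 0.006]
ft_force: [0.7, 0.3, -3.7]
finger_gap: 0.695
grasp_force: 25.0
```

```bash
python3 -c "
from h import *
print(get_obs()['grasp_force'],get_obs()['ft_force'])
go((.407,.346,.067,90))"
```

```text
24.999005514546297 [ 0.68829365  0.31007953 -3.74963435]
t 6.42 tcp [0.4054 0.3451 0.0754] yaw 89.9 gap 0.695 j1,6 [0.68 0.69] tilt [-0.003 -0.003 -1.   ]
  -> (0.407, 0.346, 0.067, 90) shift [0.9 1.6 8.4] turn -0.1
```

Request:
send_rows(moves=[0,0,3,0,0,0,6,0,0,0,8,0,0,0,8,0])

```text
time: 6.75
tcp_pos: [0.4069, 0.3465, 0.0693]
eef_rot: [2.224, 2.218, 0.003]
ft_force: [-0.3, 0.6, -3.3]
finger_gap: 0.694
grasp_force: 25.0
```

Request:
send_rows(moves=[0,0,0,0,0,0,0,0,0,0,0,0,0,0,0,0,0,0,-20,0,0,0,-50,0,0,0,-90,0,0,0,-140,0,0,0,-140,0,0,0,-140,0], claw=1)

```text
time: 7.58
tcp_pos: [0.4083, 0.3476, 0.2122]
eef_rot: [2.224, 2.218, 0.012]
ft_force: [-0.1, 1.3, -0.8]
finger_gap: 1.0
grasp_force: 0.0
```

```bash
python3 -c "
from h import *
go((.556,.093,.2,91))"
```

```text
t 7.58 tcp [0.4083 0.3476 0.2122] yaw 89.8 gap 1.0 j1,6 [0.68 0.69] tilt [ 0.005  0.006 -1.   ]
  -> (0.556, 0.093, 0.2, 91) shift [-254.2  148.4   12.2] turn -1.2
```

Request:
send_rows(moves=[-284,148,8,-1,-284,148,8,-1,-284,148,8,-1,-284,148,8,-1,-284,148,8,-1,-284,148,8,-1,-284,148,8,-1,-284,148,8,-1,-284,148,8,-1,-284,148,8,-1])

```text
time: 8.42
tcp_pos: [0.553, 0.0604, 0.1985]
eef_rot: [-2.207, -2.233, 0.004]
ft_force: [-0.8, 0.8, 0.7]
finger_gap: 1.0
grasp_force: 0.0
```

```bash
python3 - <<'E'
from h import *
im=save('wrist','w2.png');K,T=cam('wrist');W=K,T
optics.camera('top');optics.camera('side')
for l,p,z in(('repeater',(.556,.093,.02),.004),('clock',(.57,-.077,0),.004),('battery',(.5666,.0101,.1),0)):
    for n in('wrist','top','side'):
        m=getmask(n,l,p,z)
        if m:x,f=fit(l,{'w':m},p,z);print(l,n,x.round(4),np.degrees(x[2]).round(1),f.round(3))
for n in('wrist','top','side'):
    m=getmask(n,'speaker',(.407,.346,0),.003)
    if m:print('spk',n,fit('speaker',{'w':m},(.407,.346,0),.003))
    m=getmask(n,'coaster_round',(.45,0,0),0)
    if m:print('cr',n,fit('coaster_round',{'w':m},(.45,0,0),0))
go((.556,.093,.066,91))
E
```

```text
repeater wrist [0.5558 0.0957 0.0419] 2.4 0.046
repeater side [ 0.5546  0.0892 -0.0394] -2.3 0.057
clock wrist [ 0.5717 -0.0731  0.0028] 0.2 0.405
clock top [ 0.5705 -0.0773  0.0363] 2.1 0.036
clock side [ 0.5695 -0.0796 -0.0928] -5.3 0.057
battery wrist [0.5679 0.0099 0.1074] 6.2 0.083
battery side [0.5466 0.0288 1.1975] 68.6 0.484
cr wrist (array([ 0.45215677, -0.00108738,  0.06899182]), np.float64(0.20716565467849912))
spk top (array([ 0.40688451,  0.3481479 , -0.01021075]), np.float64(0.3529168561624013))
cr top (array([ 0.45371472, -0.01849721,  0.16485715]), np.float64(0.760645450470641))
spk side (array([0.40524881, 0.34383059, 0.10195336]), np.float64(0.08993275117936361))
cr side (array([ 0.45072065, -0.00173735,  0.06303254]), np.float64(0.035923443820563894))
t 9.32 tcp [0.5537 0.0617 0.2005] yaw 90.8 gap 1.001 j1,6 [0.09 0.07] tilt [ 0. -0. -1.]
  -> (0.556, 0.093, 0.066, 91) shift [ 31.3   2.7 134.5] turn -0.2
```

View pics/w2.png

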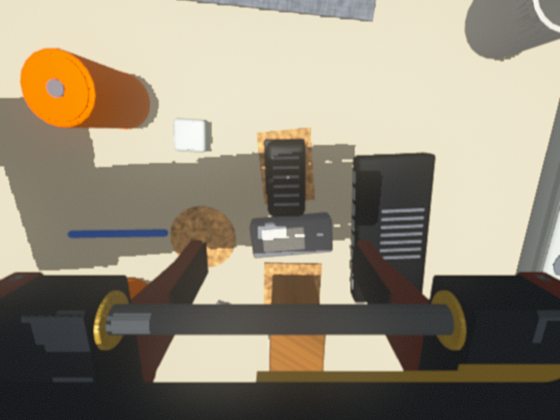

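Wrist view: the repeater is at (287,178), upright between the finger lines. The bare round coaster is at (203,237) and the battery at (290,235). I grasp the repeater.

Request:
send_rows(moves=[31,2,10,0,31,2,40,0,31,2,75,0,31,2,110,0,31,2,134,0,31,2,134,0,31,2,134,0,31,2,134,0])

```text
time: 9.98
tcp_pos: [0.5563, 0.0929, 0.0677]
eef_rot: [2.205, 2.237, 0.002]
ft_force: [0.5, -0.6, 0.6]
finger_gap: 0.999
grasp_force: 0.0
```

Request:
send_rows(moves=[0,0,0,0,0,0,0,0,0,0,0,0,0,0,0,0,0,0,0,0,0,0,0,0,0,0,0,0,0,0,0,0,0,0,0,0], claw=0)

```text
time: 10.73
tcp_pos: [0.5556, 0.0928, 0.0666]
eef_rot: [2.205, 2.238, 0.001]
ft_force: [1.3, -0.3, -0.2]
finger_gap: 0.382
grasp_force: 25.0
```

```bash
python3 -c "
from h import *
print(get_obs()['grasp_force'])
go((.556,.093,.2,91),(.508,.337,.2,91))"
```

```text
24.999704360961914
t 10.73 tcp [0.5556 0.0928 0.0666] yaw 90.8 gap 0.382 j1,6 [0.14 0.13] tilt [ 0.     0.001 -1.   ]
  -> (0.556, 0.093, 0.2, 91) shift [   0.2    0.4 -133.4] turn -0.2
  -> (0.508, 0.337, 0.2, 91) shift [ 244.9  -43.9 -133.4] turn -0.2
```

Request:
send_rows(moves=[0,0,-30,0,0,0,-70,0,0,0,-110,0,0,0,-140,0,35,-8,-140,0,75,-15,-140,0,115,-22,-140,0,155,-30,-140,0,195,-36,-140,0,225,-42,-140,0])

```text
time: 11.57
tcp_pos: [0.5088, 0.3198, 0.2061]
eef_rot: [-2.204, -2.238, 0.0]
ft_force: [0.1, -0.1, -1.5]
finger_gap: 0.388
grasp_force: 25.0
```

Request:
send_rows(moves=[20,-2,0,0,20,-2,0,0,20,-2,30,0,20,-2,70,0,20,-2,105,0,20,-2,130,0,20,-2,130,0,20,-2,130,0])

```text
time: 12.23
tcp_pos: [0.5067, 0.3358, 0.0752]
eef_rot: [-2.205, -2.237, 0.006]
ft_force: [0.6, 0.8, -2.4]
finger_gap: 0.383
grasp_force: 25.0
```

```bash
python3 -c "
from h import *
print(get_obs()['grasp_force'],get_obs()['ft_force'])
go((.508,.337,.067,91))"
```

```text
24.999397695064545 [ 0.63042242  0.81807528 -2.43727462]
t 12.23 tcp [0.5067 0.3358 0.0752] yaw 90.8 gap 0.383 j1,6 [0.57 0.55] tilt [-0.002 -0.003 -1.   ]
  -> (0.508, 0.337, 0.067, 91) shift [1.2 1.3 8.2] turn -0.2
```

Request:
send_rows(moves=[0,0,4,0,0,0,8,0,0,0,10,0,0,0,10,0,0,0,10,0])

```text
time: 12.65
tcp_pos: [0.508, 0.3373, 0.0673]
eef_rot: [2.205, 2.238, 0.002]
ft_force: [-0.4, -0.5, -1.2]
finger_gap: 0.388
grasp_force: 25.0
```

Request:
send_rows(moves=[0,0,0,0,0,0,0,0,0,0,0,0,0,0,0,0,0,0,-20,0,0,0,-50,0,0,0,-90,0,0,0,-140,0,0,0,-140,0,0,0,-140,0], claw=1)

```text
time: 13.48
tcp_pos: [0.5097, 0.3384, 0.2106]
eef_rot: [2.204, 2.236, 0.012]
ft_force: [0.4, -0.9, -0.4]
finger_gap: 1.001
grasp_force: 0.0
```

```bash
python3 -c "
from h import *
go((.57,-.11,.2,90))"
```

```text
t 13.48 tcp [0.5097 0.3384 0.2106] yaw 90.8 gap 1.001 j1,6 [0.57 0.55] tilt [ 0.004  0.006 -1.   ]
  -> (0.57, -0.11, 0.2, 90) shift [-449.2   53.7   10.6] turn 0.8
```

Request:
send_rows(moves=[-446,54,8,1,-446,54,8,1,-446,54,8,1,-446,54,8,1,-446,54,8,1,-446,54,8,1,-446,54,8,1,-446,54,8,1,-446,54,8,1,-446,54,8,1])

```text
time: 14.32
tcp_pos: [0.5625, -0.0776, 0.197]
eef_rot: [-2.223, -2.217, 0.003]
ft_force: [0.1, 0.9, 0.3]
finger_gap: 0.997
grasp_force: 0.0
```

Request:
send_rows(moves=[-32,4,0,0,-32,4,0,0,-32,4,0,0,-32,4,0,0])

```text
time: 14.65
tcp_pos: [0.5666, -0.1072, 0.1975]
eef_rot: [-2.223, -2.216, 0.002]
ft_force: [0.1, 0.1, 0.8]
finger_gap: 1.0
grasp_force: 0.0
```

```bash
python3 - <<'E'
from h import *
im=save('wrist','w3.png');optics.camera('side')
for l,p,z in(('clock',(.57,-.077,0),.004),('battery',(.5666,.0101,.1),0),('coaster_oblong',(.56,.087,0),0),('coaster_round',(.451,-.001,0),0),('repeater',(.508,.337,0),.003),('speaker',(.407,.346,0),.003)):
    for n in('wrist','side'):
        m=getmask(n,l,p,z)
        if m:x,f=fit(l,{'w':m},p,z);print(l,n,x.round(4),np.degrees(x[2]).round(1),f.round(3))
go((.5705,-.077,.066,90))
E
```

```text
clock wrist [ 0.5709 -0.0783  0.0133] 0.8 0.029
clock side [ 0.5694 -0.0801 -0.0347] -2.0 0.032
battery wrist [0.5676 0.0091 0.1063] 6.1 0.037
battery side [ 0.5584  0.0795 -0.2416] -13.8 0.432
coaster_oblong wrist [0.5606 0.0931 0.1089] 6.2 0.02
coaster_oblong side [0.5574 0.1012 0.1139] 6.5 0.18
coaster_round wrist [ 0.4522 -0.0019  0.0175] 1.0 0.017
coaster_round side [ 0.4512 -0.0022  0.0592] 3.4 0.028
repeater side [ 0.5067  0.3373 -0.0376] -2.2 0.068
speaker side [0.4051 0.3465 0.0672] 3.9 0.068
t 15.35 tcp [ 0.5677 -0.1077  0.1991] yaw 89.8 gap 1.002 j1,6 [-0.21 -0.21] tilt [-0.  0. -1.]
  -> (0.5705, -0.077, 0.066, 90) shift [ 30.7   2.7 133.1] turn -0.2
```

View pics/w3.png

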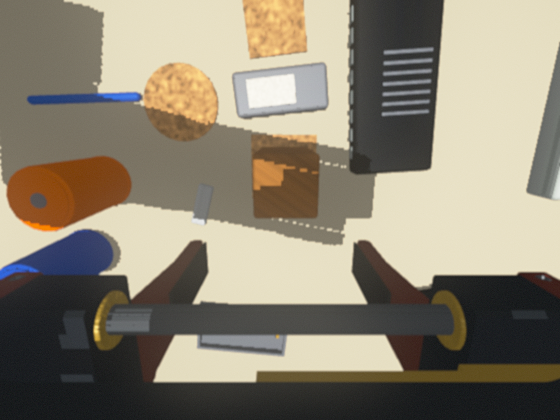

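Wrist view: the clock is at (285,180), upright and square with the fingers. The battery at (280,90) is tilted about 6°, and the round coaster is bare at (181,102). I grasp the clock.

Request:
send_rows(moves=[30,2.5,10,0,30,2.5,40,0,30,2.5,75,0,30,2.5,110,0,30,2.5,132,0,30,2.5,132,0,30,2.5,132,0,30,2.5,132,0])

```text
time: 16.02
tcp_pos: [0.5713, -0.078, 0.0683]
eef_rot: [2.224, 2.217, 0.002]
ft_force: [-0.6, -1.2, 0.4]
finger_gap: 0.997
grasp_force: 0.0
```

Request:
send_rows(moves=[0,0,0,0,0,0,0,0,0,0,0,0,0,0,0,0,0,0,0,0,0,0,0,0,0,0,0,0,0,0,0,0], claw=0, squeeze=30)

```text
time: 16.68
tcp_pos: [0.5708, -0.0778, 0.0676]
eef_rot: [2.224, 2.218, 0.001]
ft_force: [0.4, -0.1, 6.7]
finger_gap: 0.639
grasp_force: 30.0
```

```bash
python3 -c "
from h import *
print(get_obs()['grasp_force'])
go((.608,.33,.2,90))"
```

```text
29.964917600154877
t 16.68 tcp [ 0.5708 -0.0778  0.0676] yaw 89.8 gap 0.639 j1,6 [-0.16 -0.15] tilt [-0.     0.001 -1.   ]
  -> (0.608, 0.33, 0.2, 90) shift [ 407.9   36.1 -132.4] turn -0.2
```

Request:
send_rows(moves=[0,0,-30,0,0,0,-70,0,0,0,-110,0,0,0,-140,0,35,8,-140,0,75,15,-140,0,115,22,-140,0,155,30,-140,0,195,36,-140,0,230,36,-140,0])

```text
time: 17.52
tcp_pos: [0.607, 0.1545, 0.2063]
eef_rot: [-2.224, -2.218, 0.001]
ft_force: [0.7, 0.2, -2.4]
finger_gap: 0.634
grasp_force: 30.0
```

Request:
send_rows(moves=[40,0,0,0,80,0,0,0,120,0,0,0,155,0,0,0,178,0,0,0,178,0,30,0,178,0,70,0,178,0,105,0,178,0,130,0,178,0,130,0])

```text
time: 18.35
tcp_pos: [0.6025, 0.3278, 0.0697]
eef_rot: [-2.221, -2.216, 0.019]
ft_force: [-2.6, -0.6, -3.4]
finger_gap: 0.637
grasp_force: 30.0
```

Request:
send_rows(moves=[0,0,4,0,0,0,8,0,0,0,10,0,0,0,10,0,0,0,10,0])

```text
time: 18.77
tcp_pos: [0.6082, 0.3305, 0.0685]
eef_rot: [2.224, 2.218, 0.003]
ft_force: [-0.2, -0.7, -2.7]
finger_gap: 0.636
grasp_force: 30.0
```

```bash
python3 -c "
from h import *
print(get_obs()['grasp_force'],get_obs()['ft_force'])
go((.608,.33,.067,90))"
```

```text
29.99079465866089 [-0.23661601 -0.71061501 -2.66344241]
t 18.77 tcp [0.6082 0.3305 0.0685] yaw 89.8 gap 0.636 j1,6 [0.48 0.48] tilt [ 0.001  0.002 -1.   ]
  -> (0.608, 0.33, 0.067, 90) shift [-0.5 -0.2  1.5] turn -0.2
```

Request:
send_rows(moves=[0,0,1,0,0,0,1,0])

```text
time: 18.93
tcp_pos: [0.6078, 0.3303, 0.0668]
eef_rot: [2.224, 2.218, 0.002]
ft_force: [0.8, 0.7, -2.2]
finger_gap: 0.636
grasp_force: 30.0
```

Request:
send_rows(moves=[0,0,0,0,0,0,0,0,0,0,0,0,0,0,0,0,0,0,-20,0,0,0,-50,0,0,0,-90,0,0,0,-140,0,0,0,-140,0,0,0,-140,0], claw=1)

```text
time: 19.77
tcp_pos: [0.6096, 0.3314, 0.2108]
eef_rot: [2.223, 2.217, 0.012]
ft_force: [0.0, -0.4, -0.5]
finger_gap: 1.0
grasp_force: 0.0
```

```bash
python3 -c "
from h import *
go((.54,.01,.18,6))"
```

```text
t 19.77 tcp [0.6096 0.3314 0.2108] yaw 89.8 gap 1.0 j1,6 [0.48 0.48] tilt [ 0.004  0.007 -1.   ]
  -> (0.54, 0.01, 0.18, 6) shift [-321.5  -68.8   30.8] turn 83.8
```

Request:
send_rows(moves=[-321,-69,2,84,-321,-69,2,84,-321,-69,2,84,-321,-69,2,84,-321,-69,2,84,-321,-69,2,84,-321,-69,2,84,-321,-69,2,84,-321,-69,2,84,-321,-69,2,84])

```text
time: 20.6
tcp_pos: [0.5357, 0.0071, 0.2022]
eef_rot: [-3.104, -0.482, 0.005]
ft_force: [0.5, 0.4, 0.3]
finger_gap: 1.002
grasp_force: 0.0
```

```bash
python3 -c "
from h import *
go((.53,.01,.18,6))"
```

```text
t 20.6 tcp [0.5357 0.0071 0.2022] yaw 17.7 gap 1.002 j1,6 [-0.01  1.25] tilt [-0.003 -0.001 -1.   ]
  -> (0.53, 0.01, 0.18, 6) shift [-4.6 -4.5 22.2] turn 11.7
```

Request:
send_rows(moves=[-5,-4,10,12,-5,-4,10,12,-5,-4,10,12,-5,-4,10,12], claw=0.8)

```text
time: 20.93
tcp_pos: [0.5307, 0.0116, 0.1927]
eef_rot: [-3.137, -0.175, 0.004]
ft_force: [0.2, 0.4, -0.0]
finger_gap: 0.807
grasp_force: 0.0
```

```bash
python3 - <<'E'
from h import *
im=save('wrist','w4.png');a=save('side','s4.png')
for l,p,z in(('battery',(.5676,.0091,.106),0),('coaster_oblong',(.56,.093,.1),0),('coaster_square',(.568,-.08,0),0),('coaster_round',(.451,-.001,0),0),('repeater',(.508,.337,0),.003),('speaker',(.407,.346,0),.003),('clock',(.608,.33,0),.003),('charge_tray',(.5115,-.304,-.115),0)):
    for n in('wrist','side'):
        m=getmask(n,l,p,z)
        if m:x,f=fit(l,{'w':m},p,z);print(l,n,x.round(4),np.degrees(x[2]).round(1),f.round(3))
go((.5675,.0091,.011,6))
cv2.imwrite('pics/w4s.png',np.hstack([im[:,:,::-1][:, :400],a[:,150:550,::-1]]))
E
```

```text
battery wrist [0.5681 0.0089 0.0966] 5.5 0.035
battery side [0.5656 0.0084 0.1204] 6.9 0.075
coaster_oblong wrist [0.56   0.0929 0.1129] 6.5 0.021
coaster_oblong side [0.5575 0.0987 0.0965] 5.5 0.107
coaster_square wrist [ 0.571  -0.0762 -0.0131] -0.8 0.022
coaster_square side [ 0.5693 -0.0765 -0.0092] -0.5 0.043
coaster_round wrist [ 0.452  -0.0013  0.0516] 3.0 0.025
coaster_round side [ 0.4501 -0.0021  0.0847] 4.9 0.075
repeater side [ 0.5061  0.3351 -0.0358] -2.1 0.061
speaker side [0.4051 0.347  0.0645] 3.7 0.077
clock side [ 0.6001  0.3329 -0.2648] -15.2 0.845
charge_tray wrist [ 0.5122 -0.3058 -0.1193] -6.8 0.058
charge_tray side [ 0.5111 -0.3044 -0.1095] -6.3 0.024
t 21.83 tcp [0.5315 0.0116 0.1941] yaw 6.2 gap 0.8 j1,6 [-0.    1.46] tilt [-0. -0. -1.]
  -> (0.5675, 0.0091, 0.011, 6) shift [ 35.5   6.4 183.1] turn 0.2
```

View pics/w4s.png

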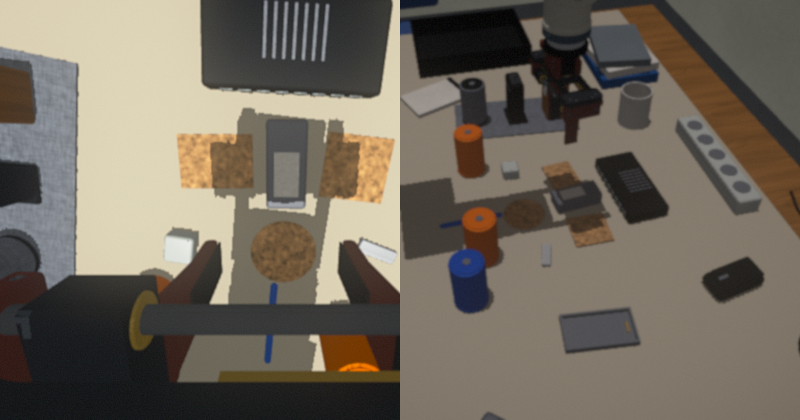

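Left (wrist): battery at (287,160) between the bare coasters, objects on the mat. Right (side): speaker, repeater and clock stand on the mat. The speaker and repeater show clearly at about (472,100) and (514,98), the clock partly behind the arm. I grasp the battery next.

Request:
send_rows(moves=[35.5,6,20,0,35.5,6,60,0,35.5,6,100,0,35.5,6,140,0,35.5,6,165,0,35.5,6,178,0,35.5,6,183,0,35.5,6,183,0,35.5,6,183,0], claw=0.75)

```text
time: 22.58
tcp_pos: [0.5686, 0.0095, 0.0123]
eef_rot: [3.137, 0.171, 0.003]
ft_force: [-0.7, 0.2, -0.1]
finger_gap: 0.753
grasp_force: 0.0
```

Request:
send_rows(moves=[0,0,0,0,0,0,0,0,0,0,0,0,0,0,0,0,0,0,0,0,0,0,0,0,0,0,0,0], claw=0, squeeze=30)

```text
time: 23.17
tcp_pos: [0.5684, 0.0094, 0.0123]
eef_rot: [3.137, 0.17, 0.003]
ft_force: [-0.6, -0.1, 7.8]
finger_gap: 0.521
grasp_force: 30.0
```

```bash
python3 -c "
from h import *
print(get_obs()['grasp_force'],get_obs()['ft_force'])
go((.5117,-.3046,.1,-6.5))"
```

```text
29.998551607131958 [-0.60631853 -0.06124851  7.80832935]
t 23.17 tcp [0.5684 0.0094 0.0123] yaw 6.2 gap 0.521 j1,6 [-0.    1.46] tilt [ 0.002  0.    -1.   ]
  -> (0.5117, -0.3046, 0.1, -6.5) shift [-90.4 306.  -87.7] turn 12.7
```

Request:
send_rows(moves=[0,0,-20,0,0,0,-55,0,0,0,-88,0,-10,35,-88,2,-20,72,-88,4,-32,109,-88,6,-44,147,-88,8,-55,185,-88,10,-66,223,-88,12,-77,260,-88,13])

```text
time: 24.0
tcp_pos: [0.5182, -0.2591, 0.0991]
eef_rot: [-3.136, 0.189, 0.0]
ft_force: [1.0, -0.3, -2.5]
finger_gap: 0.519
grasp_force: 30.0
```

```bash
python3 -c "
from h import *
go((.5117,-.3046,.1,-6.5))"
```

```text
t 24.0 tcp [ 0.5182 -0.2591  0.0991] yaw -6.9 gap 0.519 j1,6 [-0.48  1.21] tilt [-0. -0. -1.]
  -> (0.5117, -0.3046, 0.1, -6.5) shift [-1.  45.9 -0.9] turn -0.4
```

Request:
send_rows(moves=[-1,25,0,0,-2,46,0,0,-2,46,0,0,-2,46,30,0,-2,46,55,0,-2,46,65,0,-2,46,65,0,-2,46,65,0])

```text
time: 24.67
tcp_pos: [0.5116, -0.3021, 0.0339]
eef_rot: [-3.135, 0.185, 0.002]
ft_force: [-0.0, 0.0, -2.1]
finger_gap: 0.524
grasp_force: 30.0
```

```bash
python3 - <<'E'
from h import *
im=save('side','s5.png');K,T=cam('side')
o=get_obs()
for l,p,z in(('battery',(.511,-.304,-.115),.02),):
    m=getmask('side',l,p,z)
    if m:print(fit(l,{'w':m},p,o['tcp_pos'][2]-.0123))
print(o['ft_force'])
go((.5117,-.3046,.0175,-6.5))
cv2.imwrite('pics/s5c.png',cv2.resize(im[220:420,200:500,::-1],None,fx=2.5,fy=2.5))
E
```

```text
(array([ 0.50646544, -0.29549474,  0.12693092]), np.float64(0.6831745273156307))
[ 0.04422599  0.24723497 -2.76119734]
t 24.77 tcp [ 0.5127 -0.3029  0.0353] yaw -6.7 gap 0.524 j1,6 [-0.55  1.13] tilt [ 0.002  0.001 -1.   ]
  -> (0.5117, -0.3046, 0.0175, -6.5) shift [-0.7  1.8 17.8] turn -0.2
```

View pics/s5c.png

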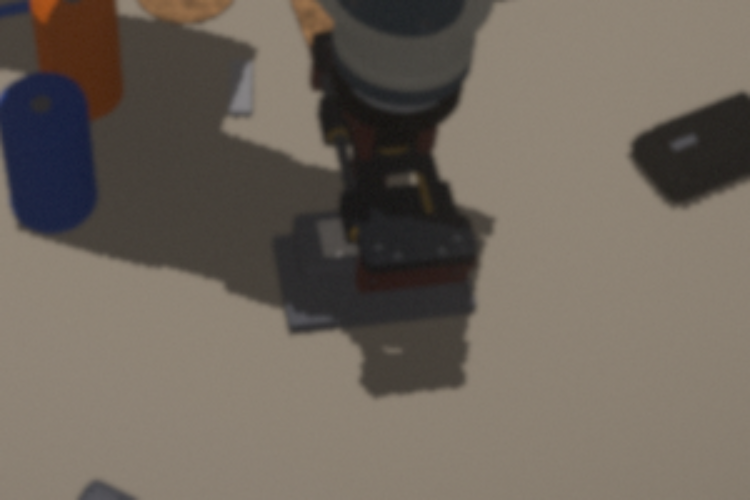

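The battery hangs over the tray and lines up with it (crop (330,240)). I lower it and let go.

Request:
send_rows(moves=[-0.5,1.5,6,0,-0.5,1.5,12,0,-0.5,1.5,16,0,-0.5,1.5,18,0,-0.5,1.5,18,0,-0.5,1.5,18,0])

```text
time: 25.27
tcp_pos: [0.5108, -0.3041, 0.0163]
eef_rot: [-3.136, 0.186, 0.001]
ft_force: [-2.1, 2.2, 3.9]
finger_gap: 0.519
grasp_force: 30.0
```

Request:
send_rows(moves=[0,0,0,0,0,0,0,0,0,0,0,0,0,0,0,0,0,0,-20,0,0,0,-60,0,0,0,-100,0,-40,0,-140,0,-60,0,-180,0,-60,0,-185,0], claw=0.85)

```text
time: 26.1
tcp_pos: [0.4501, -0.2971, 0.2041]
eef_rot: [3.135, -0.186, 0.002]
ft_force: [1.5, -1.3, -0.0]
finger_gap: 0.85
grasp_force: 0.0
```

```bash
python3 - <<'E'
from h import *
im=save('wrist','w6.png');save('side','s6.png')
for l,p,z in(('battery',(.511,-.304,-.115),.004),('charge_tray',(.511,-.304,-.115),0)):
  for n in('side','wrist'):
    m=getmask(n,l,p,z)
    if m:print(l,n,fit(l,{'w':m},p,z))
go((.608,.30,.2,90),(.5,-.1,.2,90))
E
```

```text
battery side (array([ 0.50747242, -0.30298376, -0.14648255]), np.float64(0.10312500000000002))
battery wrist (array([ 0.51142585, -0.30463654, -0.13573571]), np.float64(0.03462216400653306))
charge_tray side (array([ 0.51141044, -0.3047904 , -0.11468868]), np.float64(0.6411807656201105))
charge_tray wrist (array([ 0.51276503, -0.30313351, -0.11933075]), np.float64(0.6154310963404963))
t 26.4 tcp [ 0.4514 -0.2968  0.1997] yaw -6.8 gap 0.851 j1,6 [-0.6   1.09] tilt [-0.001 -0.001 -1.   ]
  -> (0.608, 0.3, 0.2, 90) shift [ 8.520e+01 -6.111e+02 -3.000e-01] turn 83.2
  -> (0.5, -0.1, 0.2, 90) shift [  25.1 -201.2   -0.3] turn 83.2
```

View pics/w6.png

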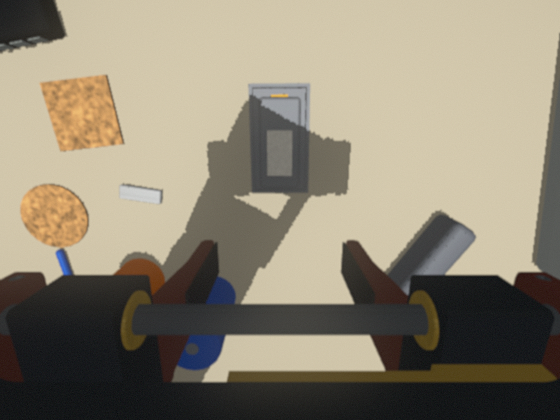

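Wrist view: the battery lies flat inside the tray at (279,140), clear of the walls all round. Next I fetch the clock.

Request:
send_rows(moves=[81,-581,-5,-97,81,-581,-5,-97,81,-581,-5,-97,81,-581,-5,-97,81,-581,-5,-97,81,-581,-5,-97,81,-581,-5,-97,81,-581,-5,-97,81,-581,-5,-97,81,-581,-5,-97], claw=1)

```text
time: 27.23
tcp_pos: [0.557, 0.1083, 0.2026]
eef_rot: [-2.645, -1.693, 0.004]
ft_force: [1.4, 0.0, -0.8]
finger_gap: 0.998
grasp_force: 0.0
```

```bash
python3 -c "
from h import *
go((.6,.275,.2,90))"
```

```text
t 27.23 tcp [0.557  0.1083 0.2026] yaw 65.2 gap 0.998 j1,6 [0.17 0.6 ] tilt [-0.002 -0.002 -1.   ]
  -> (0.6, 0.275, 0.2, 90) shift [169.4 -30.8   2.6] turn -24.8
```

Request:
send_rows(moves=[165,-30,2,-25,165,-30,2,-25,165,-30,2,-25,165,-30,2,-25,165,-30,2,-25,165,-30,2,-25,165,-30,2,-25,165,-30,2,-25])

```text
time: 27.9
tcp_pos: [0.5996, 0.2667, 0.2012]
eef_rot: [-2.225, -2.216, 0.004]
ft_force: [-0.5, -0.5, 0.3]
finger_gap: 1.0
grasp_force: 0.0
```

```bash
python3 - <<'E'
from h import *
im=save('wrist','w7.png')
for l,p,z in(('clock',(.608,.33,0),.003),('repeater',(.508,.337,0),.003),('speaker',(.407,.346,0),.003),('coaster_oblong',(.56,.093,.1),0),('coaster_square',(.568,-.08,0),0),('side_mat',(.507,.339,-.087),0)):
    m=getmask('wrist',l,p,z)
    if m:x,f=fit(l,{'w':m},p,z);print(l,x.round(4),np.degrees(x[2]).round(1),f.round(3))
go((.608,.3305,.066,90))
E
```

```text
clock [ 0.6074  0.3289 -0.0089] -0.5 0.029
repeater [0.5091 0.3371 0.022 ] 1.3 0.064
speaker [0.4071 0.3465 0.0508] 2.9 0.021
coaster_oblong [0.5603 0.0918 0.1095] 6.3 0.603
side_mat [ 0.5087  0.3389 -0.0901] -5.2 0.415
t 28.25 tcp [0.6004 0.2673 0.2029] yaw 89.8 gap 0.997 j1,6 [0.4 0.4] tilt [ 0.  0. -1.]
  -> (0.608, 0.3305, 0.066, 90) shift [ 63.2   7.4 136.9] turn -0.2
```

View pics/w7.png

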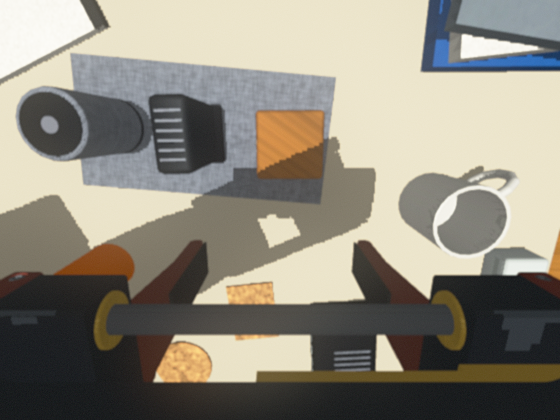

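Wrist view: clock (290,145), repeater (187,133) and speaker (75,125) all stand upright on the mat. I pick up the clock again.

Request:
send_rows(moves=[62,7,5,0,62,7,20,0,62,7,55,0,62,7,90,0,62,7,120,0,62,7,136,0,62,7,136,0,62,7,136,0,62,7,136,0])

```text
time: 29.0
tcp_pos: [0.6085, 0.3303, 0.0681]
eef_rot: [2.224, 2.218, 0.003]
ft_force: [-0.2, -1.1, -0.4]
finger_gap: 1.003
grasp_force: 0.0
```

Request:
send_rows(moves=[0,0,0,0,0,0,0,0,0,0,0,0,0,0,0,0,0,0,0,0,0,0,0,0,0,0,0,0,0,0,0,0], claw=0, squeeze=30)

```text
time: 29.67
tcp_pos: [0.6077, 0.3301, 0.0671]
eef_rot: [2.224, 2.218, 0.001]
ft_force: [-0.5, -0.3, 4.3]
finger_gap: 0.636
grasp_force: 30.0
```

```bash
python3 -c "
from h import *
print(get_obs()['grasp_force'])
go((.571,-.0763,.2,89.3))"
```

```text
29.994877874851227
t 29.67 tcp [0.6077 0.3301 0.0671] yaw 89.8 gap 0.636 j1,6 [0.48 0.48] tilt [ 0.  0. -1.]
  -> (0.571, -0.0763, 0.2, 89.3) shift [-406.5  -35.5 -132.9] turn 0.5
```

Request:
send_rows(moves=[0,0,-30,0,0,0,-70,0,0,0,-110,0,0,0,-140,0,-35,-8,-140,0,-75,-15,-140,0,-115,-22,-140,0,-155,-30,-140,0,-195,-35,-140,0.5,-235,-35.5,-140,0.5])

```text
time: 30.5
tcp_pos: [0.5693, 0.0934, 0.2059]
eef_rot: [-2.233, -2.208, 0.003]
ft_force: [0.9, 0.6, -2.3]
finger_gap: 0.641
grasp_force: 30.0
```

Request:
send_rows(moves=[-40,0,0,0,-80,0,0,0,-120,0,0,0,-150,0,0,0,-170,0,0,0,-170,0,20,0,-170,0,60,0,-170,0,95,0,-170,0,120,0,-170,0,120,0])

```text
time: 31.33
tcp_pos: [0.5649, -0.0744, 0.0811]
eef_rot: [-2.229, -2.202, 0.01]
ft_force: [-1.6, -0.5, -3.3]
finger_gap: 0.636
grasp_force: 30.0
```

Request:
send_rows(moves=[0,0,3,0,0,0,6,0,0,0,6,0,0,0,6,0])

```text
time: 31.67
tcp_pos: [0.5704, -0.075, 0.0821]
eef_rot: [2.232, 2.207, 0.003]
ft_force: [0.5, 0.6, -2.8]
finger_gap: 0.635
grasp_force: 30.0
```

```bash
python3 -c "
from h import *
print(get_obs()['grasp_force'],get_obs()['ft_force'])
go((.571,-.0753,.069,89.3))"
```

```text
29.99282956123352 [ 0.47890175  0.59466557 -2.75055691]
t 31.67 tcp [ 0.5704 -0.075   0.0821] yaw 89.4 gap 0.635 j1,6 [-0.15 -0.14] tilt [-0.     0.003 -1.   ]
  -> (0.571, -0.0753, 0.069, 89.3) shift [-0.3  0.6 13.1] turn 0.1
```

Request:
send_rows(moves=[0,0,5,0,0,0,10,0,0,0,13,0,0,0,13.5,0,0,0,13.5,0,0,0,13.5,0])

```text
time: 32.17
tcp_pos: [0.5697, -0.075, 0.0679]
eef_rot: [2.234, 2.208, 0.001]
ft_force: [-2.0, -0.2, 7.0]
finger_gap: 0.631
grasp_force: 30.0
```

Request:
send_rows(moves=[0,0,0,0,0,0,0,0,0,0,0,0,0,0,0,0,0,0,-20,0,0,0,-50,0,0,0,-90,0,-20,0,-130,0,-30,0,-140,0,-30,0,-140,0], claw=1)

```text
time: 33.0
tcp_pos: [0.5715, -0.1069, 0.2113]
eef_rot: [2.23, 2.203, 0.006]
ft_force: [1.4, 0.6, 0.5]
finger_gap: 0.999
grasp_force: 0.0
```

```bash
python3 - <<'E'
from h import *
im=save('wrist','w8.png');save('side','s8.png')
K,T=cam('wrist')
# visible coaster = coaster minus clock: fit coaster with the clock pixels ignored
for n in('wrist','side'):
    m=getmask(n,'clock',(.571,-.0763,0),.004)
    if m:
        x,f=fit('clock',{n:m},(.571,-.0763,0),.004);print('clock',n,x.round(4),np.degrees(x[2]).round(1),f.round(3))
        c=[d for d in nets.outline_of(n,'coaster_square')]
        for d in c[:3]:
            y,f=fit('coaster_square',{n:(m[0],m[1],d['pixels'])},(.571,-.0763,0),0,{n:m[2]});print('  coaster',y.round(4),np.degrees(y[2]).round(1),f.round(3))
go((.508,.28,.2,91))
E
```

```text
clock wrist [ 0.565  -0.0729 -0.0017] -0.1 0.066
  coaster [ 0.5649 -0.0741 -0.0124] -0.7 0.111
clock side [ 0.5679 -0.0767 -0.065 ] -3.7 0.04
  coaster [ 0.5689 -0.0764 -0.0024] -0.1 0.063
t 33.3 tcp [ 0.5679 -0.1042  0.2052] yaw 89.4 gap 1.001 j1,6 [-0.2  -0.19] tilt [ 0.001 -0.003 -1.   ]
  -> (0.508, 0.28, 0.2, 91) shift [383.5 -64.1   5.2] turn -1.6
```

View pics/w8.png

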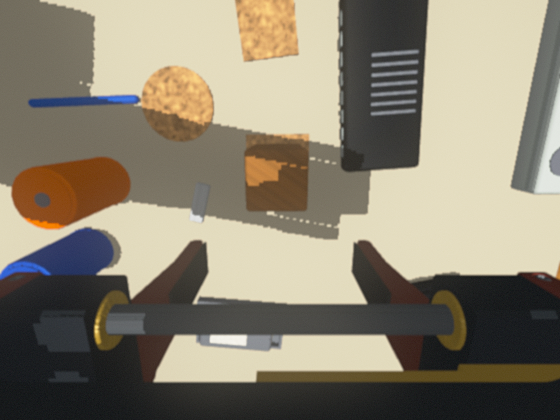

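Wrist view: the clock stands on its square coaster at (277,175). Clock and coaster fits agree within about 1 mm and 1°. I go for the repeater.

Request:
send_rows(moves=[375,-63,5,-1.5,375,-63,5,-1.5,375,-63,5,-1.5,375,-63,5,-1.5,375,-63,5,-1.5,375,-63,5,-1.5,375,-63,5,-1.5,375,-63,5,-1.5,375,-63,5,-1.5,375,-63,5,-1.5])

```text
time: 34.13
tcp_pos: [0.5084, 0.2764, 0.2008]
eef_rot: [-2.198, -2.242, 0.0]
ft_force: [-0.5, 0.5, 0.6]
finger_gap: 1.0
grasp_force: 0.0
```

Request:
send_rows(moves=[0,0,0,0,0,0,0,0,0,0,0,0,0,0,0,0])

```text
time: 34.47
tcp_pos: [0.5104, 0.2692, 0.2018]
eef_rot: [-2.207, -2.236, 0.001]
ft_force: [0.0, -0.0, 0.5]
finger_gap: 0.998
grasp_force: 0.0
```

```bash
python3 - <<'E'
from h import *
im=save('wrist','w9.png')
for l,p,z in(('repeater',(.508,.337,0),.003),('speaker',(.407,.346,0),.003),('coaster_oblong',(.56,.093,.1),0)):
    m=getmask('wrist',l,p,z)
    if m:x,f=fit(l,{'w':m},p,z);print(l,x.round(4),np.degrees(x[2]).round(1),f.round(3))
go((.5085,.3371,.067,91))
E
```

```text
repeater [0.5077 0.3371 0.018 ] 1.0 0.062
speaker [0.4071 0.3464 0.1168] 6.7 0.029
coaster_oblong [0.5595 0.0918 0.0967] 5.5 0.593
t 34.67 tcp [0.5106 0.2697 0.2022] yaw 90.7 gap 0.997 j1,6 [0.47 0.45] tilt [ 0.  0. -1.]
  -> (0.5085, 0.3371, 0.067, 91) shift [ 67.4  -1.3 135.2] turn -0.3
```

Request:
send_rows(moves=[35,-2,0,0,67,-2,10,0,67,-2,40,0,67,-2,80,0,67,-2,115,0,67,-2,135,0,67,-2,135,0,67,-2,135,0,67,-2,135,0])

```text
time: 35.42
tcp_pos: [0.5084, 0.338, 0.0685]
eef_rot: [2.205, 2.237, 0.003]
ft_force: [0.3, 0.0, 0.3]
finger_gap: 0.996
grasp_force: 0.0
```

Request:
send_rows(moves=[0,0,0,0,0,0,0,0,0,0,0,0,0,0,0,0,0,0,0,0,0,0,0,0,0,0,0,0,0,0,0,0,0,0,0,0], claw=0, squeeze=25)

```text
time: 36.17
tcp_pos: [0.5073, 0.3377, 0.067]
eef_rot: [-2.205, -2.238, 0.0]
ft_force: [-1.3, 0.0, -2.8]
finger_gap: 0.389
grasp_force: 25.0
```

```bash
python3 -c "
from h import *
print(get_obs()['grasp_force'])
go((.560,.0929,.2,96.4))"
```

```text
24.997666776180267
t 36.17 tcp [0.5073 0.3377 0.067 ] yaw 90.8 gap 0.389 j1,6 [0.57 0.55] tilt [-0. -0. -1.]
  -> (0.56, 0.0929, 0.2, 96.4) shift [-245.5   49.1 -133. ] turn -5.6
```

Request:
send_rows(moves=[0,0,-30,0,0,0,-70,0,0,0,-110,0,0,0,-140,0,-35,8,-140,-2,-75,17,-140,-4,-115,26,-140,-5,-155,35,-140,-5.6,-195,43,-140,-5.6,-230,49,-140,-5.6])

```text
time: 37.0
tcp_pos: [0.5595, 0.1061, 0.2068]
eef_rot: [-2.093, -2.343, 0.001]
ft_force: [1.2, -0.4, -1.5]
finger_gap: 0.388
grasp_force: 25.0
```

Request:
send_rows(moves=[-15,-1.5,0,0,-15,-1.5,0,0,-15,-1.5,20,0,-15,-1.5,60,0,-15,-1.5,95,0,-15,-1.5,120,0,-15,-1.5,120,0,-15,-1.5,125,0,-15,-1.5,125,0,-15,-1.5,125,0])

```text
time: 37.83
tcp_pos: [0.561, 0.0939, 0.0836]
eef_rot: [2.092, 2.342, 0.003]
ft_force: [0.4, 0.3, -3.0]
finger_gap: 0.386
grasp_force: 25.0
```

```bash
python3 -c "
from h import *
print(get_obs()['grasp_force'],get_obs()['ft_force'])
go((.560,.0932,.0690,96.4))"
```

```text
24.997742772102356 [ 0.43752431  0.3450529  -2.97594667]
t 37.83 tcp [0.561  0.0939 0.0836] yaw 96.5 gap 0.386 j1,6 [0.14 0.03] tilt [ 0.     0.002 -1.   ]
  -> (0.56, 0.0932, 0.069, 96.4) shift [-0.6 -1.1 14.6] turn 0.1
```

Request:
send_rows(moves=[-0.5,-0.5,5,0,-0.5,-0.5,10,0,-0.5,-0.5,13,0,-0.5,-0.5,13.5,0,-0.5,-0.5,13.5,0,-0.5,-0.5,13.5,0])

```text
time: 38.33
tcp_pos: [0.5595, 0.0928, 0.0687]
eef_rot: [2.093, 2.343, 0.0]
ft_force: [0.3, 0.1, -2.4]
finger_gap: 0.387
grasp_force: 25.0
```

Request:
send_rows(moves=[0,0,0,0,0,0,0,0,0,0,0,0,0,0,0,0,0,0,-20,0,0,0,-50,0,0,0,-90,0,-30,0,-130,0,-60,0,-140,0,-60,0,-140,0], claw=1)

```text
time: 39.17
tcp_pos: [0.5694, 0.0296, 0.2136]
eef_rot: [2.09, 2.335, 0.008]
ft_force: [-0.7, 0.5, -0.3]
finger_gap: 1.0
grasp_force: 0.0
```

Request:
send_rows(moves=[0,0,0,0,0,0,0,0,0,0,0,0])

```text
time: 39.42
tcp_pos: [0.5652, 0.0339, 0.2074]
eef_rot: [-2.091, -2.342, 0.002]
ft_force: [0.4, -0.5, 0.3]
finger_gap: 1.001
grasp_force: 0.0
```

```bash
cat > chk.py <<'E'
from h import *
import sys
def chk(n,o,c,p):
    m=getmask(n,o,p,.004)
    if not m:print(n,o,'none');return
    x,f=fit(o,{n:m},p,.004);print(o,n,x.round(4),np.degrees(x[2]).round(1),f.round(3))
    for d in nets.outline_of(n,c):
        u=proj(m[0],m[1],[p[0],p[1],0]);v=np.argwhere(d['pixels']).mean(0)[::-1]
        if np.hypot(*(u-v))<45:
            y,f=fit(c,{n:(m[0],m[1],d['pixels'])},p,0,{n:m[2]});print('  coaster',y.round(4),np.degrees(y[2]).round(1),f.round(3));break
E
python3 - <<'E'
from chk import *
im=save('wrist','w10.png');a=save('side','s10.png')
for n in('wrist','side'):
    chk(n,'repeater','coaster_oblong',(.56,.093,.11));chk(n,'clock','coaster_square',(.571,-.076,0))
cv2.imwrite('pics/w10s.png',np.hstack([im[:,80:480,::-1],a[:,150:550,::-1]]))
go((.407,.29,.2,90))
E
```

```text
repeater wrist [0.5588 0.0919 0.121 ] 6.9 0.056
  coaster [0.5597 0.0918 0.1101] 6.3 0.126
clock wrist [ 0.5694 -0.0762  0.006 ] 0.3 0.386
  coaster [ 0.5703 -0.0763 -0.0166] -0.9 0.071
repeater side [0.5577 0.0914 0.0441] 2.5 0.06
  coaster [0.5574 0.0919 0.1037] 5.9 0.21
clock side [ 0.5672 -0.0768 -0.0564] -3.2 0.04
  coaster [ 0.5688 -0.0759 -0.0105] -0.6 0.057
t 39.92 tcp [0.5661 0.0334 0.2085] yaw 96.5 gap 1.0 j1,6 [ 0.04 -0.07] tilt [ 0. -0. -1.]
  -> (0.407, 0.29, 0.2, 90) shift [ 272.9 -129.3    8.5] turn 6.5
```

View pics/w10s.png

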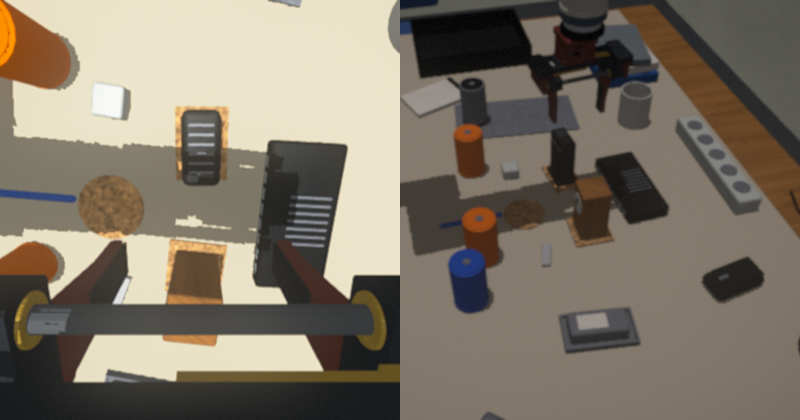

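Repeater (wrist 200,148) and clock stand centred on their coasters, the battery is in the tray, and the speaker is still on the mat (side 472,100). I fetch the speaker.

Request:
send_rows(moves=[272,-128,5,6.5,272,-128,5,6.5,272,-128,5,6.5,272,-128,5,6.5,272,-128,5,6.5,272,-128,5,6.5,272,-128,5,6.5,272,-128,5,6.5,272,-128,5,6.5,272,-128,5,6.5])

```text
time: 40.75
tcp_pos: [0.4085, 0.2892, 0.2037]
eef_rot: [2.22, 2.222, 0.0]
ft_force: [-0.3, 0.5, 0.7]
finger_gap: 1.0
grasp_force: 0.0
```

```bash
python3 - <<'E'
from h import *
optics.camera('wrist');optics.camera('wrist')
m=getmask('wrist','speaker',(.407,.3465,0),.003)
if m:print(fit('speaker',{'w':m},(.407,.3465,0),.003))
go((.407,.3465,.067,90))
E
```

```text
(array([0.40681754, 0.34592865, 0.06981322]), np.float64(0.017744678894865085))
t 40.9 tcp [0.4093 0.2879 0.2036] yaw 89.8 gap 1.003 j1,6 [0.59 0.59] tilt [-0.  0. -1.]
  -> (0.407, 0.3465, 0.067, 90) shift [ 58.6  -2.5 136.6] turn -0.2
```

Request:
send_rows(moves=[35,-2,0,0,58.5,-2,10,0,58.5,-2,40,0,58.5,-2,80,0,58.5,-2,115,0,58.5,-2,136,0,58.5,-2,136,0,58.5,-2,136,0,58.5,-2,136,0])

```text
time: 41.65
tcp_pos: [0.4079, 0.3475, 0.0687]
eef_rot: [2.224, 2.219, 0.003]
ft_force: [1.1, -0.4, -0.3]
finger_gap: 0.996
grasp_force: 0.0
```

Request:
send_rows(moves=[0,0,0,0,0,0,0,0,0,0,0,0,0,0,0,0,0,0,0,0,0,0,0,0,0,0,0,0,0,0,0,0], claw=0, squeeze=25)

```text
time: 42.32
tcp_pos: [0.4069, 0.348, 0.0684]
eef_rot: [2.222, 2.22, 0.002]
ft_force: [0.2, -1.5, 6.0]
finger_gap: 0.696
grasp_force: 25.0
```

```bash
python3 -c "
from h import *
print(get_obs()['grasp_force'])
go((.452,-.0015,.2,90))"
```

```text
25.001706102630123
t 42.32 tcp [0.4069 0.348  0.0684] yaw 89.9 gap 0.696 j1,6 [0.69 0.69] tilt [ 0.001  0.001 -1.   ]
  -> (0.452, -0.0015, 0.2, 90) shift [-349.4   45.4 -131.6] turn -0.1
```

Request:
send_rows(moves=[0,0,-30,0,0,0,-70,0,0,0,-110,0,0,0,-140,0,-35,5,-140,0,-75,10,-140,0,-115,15,-140,0,-155,21,-140,0,-195,26,-140,0,-230,31,-140,0])

```text
time: 43.15
tcp_pos: [0.4362, 0.1154, 0.2072]
eef_rot: [-2.222, -2.22, 0.002]
ft_force: [1.5, 0.8, -3.1]
finger_gap: 0.696
grasp_force: 25.0
```

Request:
send_rows(moves=[-40,5,0,0,-80,10,0,0,-110,14,0,0,-118,14,0,0,-118,14,20,0,-118,14,60,0,-118,14,95,0,-118,14,120,0,-118,14,125,0,-118,14,125,0])

```text
time: 43.98
tcp_pos: [0.4495, -0.0, 0.0811]
eef_rot: [-2.22, -2.218, 0.005]
ft_force: [-0.1, -0.3, -3.1]
finger_gap: 0.692
grasp_force: 25.0
```

Request:
send_rows(moves=[0,0,3,0,0,0,3,0,0,0,3,0])

```text
time: 44.23
tcp_pos: [0.4523, -0.0003, 0.0809]
eef_rot: [2.221, 2.219, 0.003]
ft_force: [-0.1, 0.2, -3.2]
finger_gap: 0.697
grasp_force: 25.0
```

```bash
python3 -c "
from h import *
print(get_obs()['grasp_force'],get_obs()['ft_force'])
go((.452,-.0005,.0695,90))"
```

```text
24.998463973752223 [-0.08644866  0.1570413  -3.15718625]
t 44.23 tcp [ 4.523e-01 -3.000e-04  8.090e-02] yaw 90.0 gap 0.697 j1,6 [-0.03 -0.03] tilt [-0.     0.003 -1.   ]
  -> (0.452, -0.0005, 0.0695, 90) shift [-0.2 -0.3 11.4] turn -0.0
```

Request:
send_rows(moves=[0,0,4,0,0,0,8,0,0,0,10,0,0,0,10.5,0,0,0,10.5,0,0,0,10.5,0])

```text
time: 44.73
tcp_pos: [0.4513, -0.0003, 0.0695]
eef_rot: [2.223, 2.22, 0.0]
ft_force: [-2.2, 0.7, 6.0]
finger_gap: 0.694
grasp_force: 25.0
```

Request:
send_rows(moves=[0,0,0,0,0,0,0,0,0,0,0,0,0,0,0,0,0,0,-20,0,0,0,-50,0,0,0,-90,0,-30,0,-130,0,-60,0,-140,0,-60,0,-140,0], claw=1)

```text
time: 45.57
tcp_pos: [0.454, -0.0643, 0.2133]
eef_rot: [2.219, 2.213, 0.006]
ft_force: [0.4, 0.3, -0.0]
finger_gap: 0.997
grasp_force: 0.0
```

Request:
send_rows(moves=[0,0,0,0,0,0,0,0,0,0,0,0])

```text
time: 45.82
tcp_pos: [0.4502, -0.0596, 0.2079]
eef_rot: [-2.221, -2.219, 0.002]
ft_force: [0.1, 0.8, 0.0]
finger_gap: 0.999
grasp_force: 0.0
```

```bash
python3 - <<'E'
from chk import *
im=save('wrist','w11.png');a=save('side','s11.png')
for n in('wrist','side'):
    chk(n,'speaker','coaster_round',(.452,-.0015,0));chk(n,'repeater','coaster_oblong',(.56,.093,.11));chk(n,'clock','coaster_square',(.571,-.076,0))
m=getmask('wrist','plug',(.449,.13,0),0)
if m:print('plug',fit('plug',{'w':m},(.449,.13,-.05)))
cv2.imwrite('pics/w11s.png',np.hstack([im[:,80:480,::-1],a[:,150:550,::-1]]))
E
```

```text
speaker wrist [ 0.4504 -0.0011  0.0893] 5.1 0.035
  coaster [ 0.4513 -0.002   0.0141] 0.8 0.256
repeater wrist [0.558  0.0939 0.0648] 3.7 0.063
  coaster [0.5604 0.0926 0.114 ] 6.5 0.09
wrist clock none
speaker side [ 4.494e-01 -1.000e-04  5.340e-02] 3.1 0.081
  coaster [ 0.4503 -0.0018  0.1164] 6.7 0.158
repeater side [0.5574 0.0908 0.0228] 1.3 0.23
  coaster [0.5571 0.0928 0.1044] 6.0 0.372
clock side [ 0.5682 -0.076  -0.0673] -3.9 0.05
  coaster [ 0.5699 -0.0764 -0.0197] -1.1 0.118
plug (array([ 0.45087078,  0.1295471 , -0.02654223]), np.float64(0.03186139869004856))
```

View pics/w11s.png

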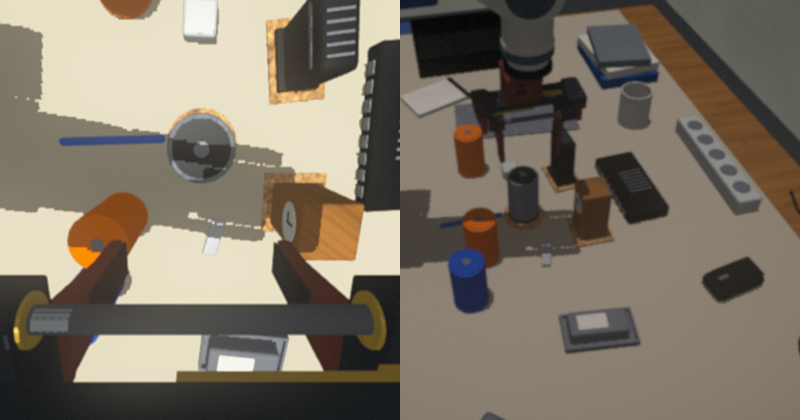

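The speaker stands centred on the round coaster (202,145), clock and repeater are on theirs, the plug at (200,18) hasn't moved, and the battery is in the tray. The gripper is clear, so I hand the job in.

```bash
python3 -c "
from station import workorder
print(workorder.close_job())"
```

```text
the job is handed in; nothing more can be done
None
```

The job is handed in at about 46 s of the 144 s allowed: the battery lies flat in the tray, and the speaker, clock and repeater are back upright on their coasters, centred to about 1–2 mm by the cameras, with the plug left where it was; no verdict was returned.

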